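Slide a test coupon under a spring clip

ROBOT

A 6-joint arm with a two-finger parallel gripper is mounted at the origin on a cart in front of the work surface, level with it; the furniture and walls round the work are solid. World frame = base frame: x ahead of the robot, y to its left, z up, the work surface at z = 0. Lengths are in m, angles in rad, forces in N, time in s.
With the tool pointing down it reaches from about 0.275 to 0.825 m from the base axis. Payload 5.2 kg.
Tool frame: the origin (TCP) lies at the very end of the fingers, on their centre line; the grasp point (between the pads) lies 19 mm behind it; z points along the fingers, y is the line along which they close (so a half turn about z gives the same grasp; the last joint's range is limited). The gripper opens to 93 mm and grips with 3 to 60 N. Pads are 15 mm wide; open, the fingers measure 128 mm over their backs; the gripper's body (75 mm by 188 mm) begins 65 mm behind the grasp point.
Start: joints at [-1.371, 0.259, 1.535, -0, 1.348, -0.203], TCP at [0.216, -0.506, 0.219] pointing down, gripper open.
Joint ranges: [-3.14, 3.14], [-0.91, 2.08], [0.19, 2.58], [-1.22, 4.36], [0.22, 2.71], [-3.12, 3.12]. Speed limits (rad/s): [2.57, 2.57, 3.14, 3.14, 3.14, 3.14].

INTERFACE

Orientations are given as a unit quaternion [w, x, y, z].
In Python, from station import bot gives the robot as it stands. The module is installed in compiled form; this text tells all that it offers. Calls block until the motion is done:
- bot.move_to(position, orientation): joint-space move of the TCP to a pose.
- bot.move_straight(position, orientation=None, feed=0.15, f_stop=None): straight line of the TCP; orientation=None keeps the orientation; feed is the mean speed in m/s. With f_stop (N) it stops when the force on the tool has changed by that much, and returns True; else False.
- bot.goto_joints(angles): joint-space move.
- bot.command_gripper(opening, newtons=None): finger opening in m; newtons is the grip in N (None keeps the last); returns when the fingers have stopped.
- bot.hold(seconds).
- bot.ik(position, orientation): joint angles nearest the present ones, or None.
- bot.grab_frame(name): name is "side" or "top" or "wrist"; returns a dict with "frame" (400x640x3 uint8, blue, green, red), "range_z" (400x640 float32, m along the optical axis (not along the pixel's ray), 0 where there is no reading), "fx", "fy", "cx", "cy" (pixels), "dist_coeffs" ([k1, k2, p1, p2, k3] as OpenCV has them; the pictures are not rectified), "R" (3x3) and "t" (3): a world point X has camera coordinates R X + t; the wrist camera has in their place "T_tool_cam" (4x4, takes a point from camera to tool coordinates, whose origin is the TCP and whose axes are the flange's). Camera axes: x right, y down, z forward; pixel columns grow to the right and rows downward; lengths in m; the calibration is good to about 2 mm. A picture is of the moment at which its call begins: read the wrist's pose just before it.
A pose or a line that the arm cannot do raises bot.MotionError and nothing moves.
- bot.close_job(): hands the job in; it is judged then, once.
Trained networks look in a picture, given as the dict that the camera call returned (one of the last four; its "shot" number tells which), for a name from the list of things; names that differ only in an ending like _2 or _b are one class to them, and where a whole thing is asked for, a point or a joint stands for the part that bears it (a point fixed in the world has none). Each returns a list of dicts, best first, with "confidence" (0 to 1); they miss things now and then, are a little off and sometimes report something else, mostly with a low value. They report only what shows in the picture. A call takes as long as a camera call. They do not tell look-alikes from the thing itself.
- bot.boxes_of(name, picture): "location" ([x, y, z] in m, in world coordinates, good to about 4 mm: the middle of the surface that is visible of it).
- bot.tip_of(name, picture): "location" ([x, y, z] in m, in world coordinates, good to about 4 mm: a listed point, or the origin of a listed thing).
Readings, each from a call of its own:
- bot.current_clock(): time.
- bot.current_q(): joint angles.
- bot.current_joint_vel(): joint speeds.
- bot.current_effort(): joint torques, N m.
- bot.current_tcp_pos(): TCP position.
- bot.current_ee_rot(): TCP orientation.
- bot.current_ft_force(): force on the tool from outside, world axes, zero at the start.
- bot.current_torque(): the same for the moment, N m.
- bot.current_grip_width(): finger opening in m.
- bot.current_grasp_force(): force on a finger pad.
Only numpy, scipy, OpenCV 4.12 (cv2) and the standard library are available. Lean on these libraries where they do the work, as an engineer would, in place of code of your own. Each camera call takes 0.05 s, during which the arm holds its last target. There are 200 camera calls.

TASK

Press the red rail of the spring clip down with one fingertip so that its jaw rises, and while you keep it down push the green test coupon along its bed with the other fingertip, beneath the jaw and fully home against the end stop. Then let the clip go so that it clamps the coupon, and draw clear. Only press and push: do not lift the coupon off its bed, and leave the things standing around alone.

Things in the scene. Friction and masses are not known exactly. Their poses are not given: they have to be found in the camera images.
- clip_fixture: fixed fixture, aluminium base plate 154 x 112 x 6 mm (x -90 to 64, y -61 to 51 mm); origin on the worktop beneath the clip's hinge shaft. Its x is the push direction, y left, z up; all x, y, z in mm below are in this frame. Shaft along x at y 0, z 22.4, 8 mm thick; its bearing blocks (8 x 11 mm, at x -83, -36, 50) reach z 28
- stop_face (a point): foot of the aluminium end stop's face, in mid-bed (x 48, y -34, z 16); the stop is 48 mm wide, top z 30. The black bed before it is a level floor at z 16, x -84 to 48, centre line y -34, 48 mm wide over all, open at the -x end, with low steel guide fences (3 mm thick, top z 18.5) along both sides at y -11 and -57
- clip (a joint): turn of the spring clip (rocker on the shaft), rad: 0 at rest, jaw down and blocking the bed; grows as the red rail is pressed down, hard stop 0.50; above about 0.31 the jaw clears the coupon; about 0.30 when clamping it. A spring always drives it back to 0: pressing the rail takes about 3 N at first, 8 N fully down
- press_rail (a point): top of the red press rail at mid-length: a 12 mm round bar along x, from x -90 to 16, at y 33 to 34. Its top is at z 37 at rest, 20 fully down; pressed below z 25 the jaw clears the coupon. A tip may slide along it. So two tips at one height, z 20 to 24, spread along y, can press rail and push coupon. The web from rail to shaft is lower than the pressed rail's top save within 16 mm of the shaft
- jaw_foot (a point): underside of the clip's black rubber foot, which comes down on the bed's centre line. The jaw spans x 18 to 38 and is 20 mm wide; nothing of the clip is over the bed at x below 18. At rest the foot is 2 mm over the bed's floor, and the jaw's front lip blocks the coupon; fully open it stands at z 34
- coupon: loose flat test coupon, grey carrier with green board and copper strips on top, 50 (x) x 40 (y) x 12 mm, 0.1 kg; origin at the centre of its underside, axes as the fixture's. It lies on the bed before the jaw with 1.5 mm play to each fence, top at z 28; its free rear edge is 25 mm from the origin. Fully home its origin is at x 23, y -34
- tin: bystander: small white round tin, 36 mm wide, 18 mm high, behind the fixture; origin under its centre
- tape_roll: bystander: black tape roll 58 x 56 x 19 mm, lying behind the fixture; origin under its centre
- adapter: bystander: yellow adapter block 62 x 36 x 29 mm, in front of the fixture (robot's side); origin under its centre
Mind the look-alikes: they are no part of the job. Of the things like the coupon, leave any that is blue or purple; of the rest the larger one is meant.

How it is judged:
By the outcome, as a careful person would: the job done as asked, in the order asked, and still so for the second after the job is handed in, with the robot touching nothing.
It also fails if it takes over 38 s, if anything falls off the work surface, if the arm or the gripper's body presses on something with over 40 N, if the wrist force passes 120 N, or if a joint passes its speed limit or range.

## Working session

There is one attempt and no reset: what is moved stays moved. The work goes in short steps, each a Python script; the robot and the scene stay as the last script left them, time stands still between calls to the robot, and variables do not carry over. Pictures are saved under pics/ and viewed, at most 10 in all, crops included, and the job is handed in when it is done.

```bash
mkdir -p pics
python3 - <<'E'
from station import bot
import cv2,numpy as np
for n in ("top","side"):
    p=bot.grab_frame(n); cv2.imwrite(f"pics/{n}1.png",p["frame"])
    for k in ("coupon","press_rail","stop_face","jaw_foot","clip_fixture","tin","tape_roll","adapter"):
        print(n,k,[(np.round(d["location"],3).tolist(),round(d["confidence"],2)) for d in bot.tip_of(k,p)][:4])
    print(p["R"],p["t"],p["fx"])
print(bot.current_ee_rot(),bot.current_clock())
E
```

```text
top coupon [([0.286, -0.329, -0.002], 0.75), ([0.47, -0.439, 0.001], 0.74), ([0.502, -0.241, 0.038], 0.74), ([0.487, -0.31, 0.019], 0.63)]
top press_rail [([0.503, -0.242, 0.038], 0.97)]
top stop_face [([0.541, -0.344, 0.016], 0.73), ([0.584, -0.374, -0.001], 0.52)]
top jaw_foot [([0.521, -0.336, 0.018], 0.96)]
top clip_fixture [([0.516, -0.291, 0.0], 0.64)]
top tin [([0.58, -0.373, 0.001], 0.55)]
top tape_roll [([0.629, -0.316, 0.0], 0.75)]
top adapter [([0.38, -0.235, -0.0], 0.93), ([0.504, -0.244, 0.036], 0.67)]
[[ 0.01896705 -0.99981753 -0.00227177]
 [-0.99619522 -0.01870492 -0.08511879]
 [ 0.08506077  0.00387758 -0.99636822]] [-0.35606853  0.50646337  0.99586626] 512.6135672995522
side coupon [([0.291, -0.33, -0.0], 0.92), ([0.679, -0.435, -0.004], 0.72)]
side press_rail []
side stop_face []
side jaw_foot []
side clip_fixture [([0.381, -0.239, -0.003], 0.73)]
side tin []
side tape_roll [([0.625, -0.313, 0.001], 0.71)]
side adapter [([0.38, -0.237, -0.0], 0.9)]
[[-0.99486111 -0.10118177  0.00369064]
 [-0.03713911  0.33077165 -0.94297975]
 [ 0.0941916  -0.93827094 -0.33282965]] [0.47714793 0.20036311 0.55901071] 509.8734739687175
[-2.42850678e-05  9.79787763e-01  2.00039841e-01  1.09573522e-05] 0.9
```

Run:
```python
import cv2
a=cv2.imread("pics/top1.png"); print(a.shape)
cv2.imwrite("pics/topc.png",a)
```

```text
(400, 640, 3)
```

View pics/top1.png

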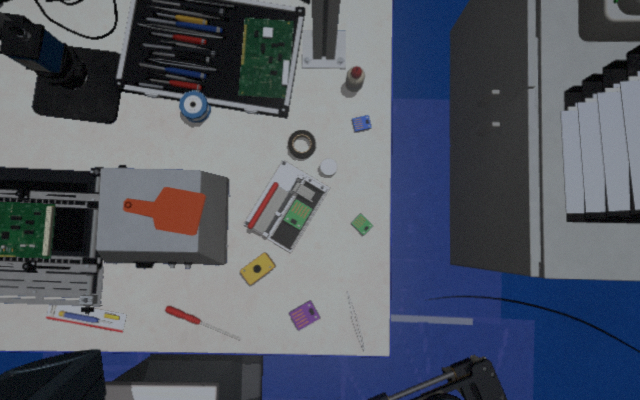

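View pics/side1.png

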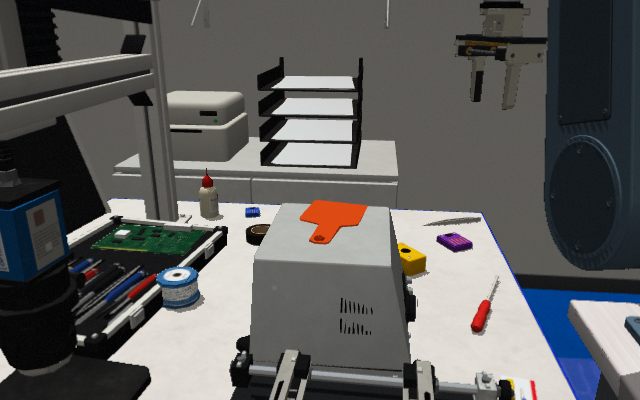

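The coupon candidates in the top view are:
- green on the fixture bed at (298,212)
- small green at (362,224)
- blue at (361,123)
- purple at (304,315)

By the description I choose the larger green one on the bed. Next I'll check the height of the grey device beside the fixture and take a close wrist view.

```bash
cat > h.py <<'E'
from station import bot
import cv2,numpy as np
from scipy.spatial.transform import Rotation as Ro
def quat(yaw):  # tool down, tool y along the fixture's y (or its opposite)
    R=Ro.from_euler('z',yaw)*Ro.from_euler('x',np.pi); q=R.as_quat(); return [q[3],q[0],q[1],q[2]]
def cloud(p,R,t):
    h,w=p["range_z"].shape; u,v=np.meshgrid(np.arange(w),np.arange(h))
    K=np.array([[p["fx"],0,p["cx"]],[0,p["fy"],p["cy"]],[0,0,1.]])
    n=cv2.undistortPoints(np.stack([u,v],-1).reshape(-1,1,2).astype(np.float64),K,np.array(p["dist_coeffs"])).reshape(h,w,2)
    z=p["range_z"].astype(float); X=np.dstack([n*z[...,None],z]); W=(X-t)@R; W[z==0]=np.nan; return W
def wrist():
    x=np.array(bot.current_tcp_pos()); q=bot.current_ee_rot(); p=bot.grab_frame("wrist")
    T=np.eye(4); T[:3,:3]=Ro.from_quat([q[1],q[2],q[3],q[0]]).as_matrix(); T[:3,3]=x
    C=T@np.array(p["T_tool_cam"]); R=C[:3,:3].T; return p,R,-R@C[:3,3]
E
python3 - <<'E'
from h import *
p=bot.grab_frame("top"); W=cloud(p,np.array(p["R"]),np.array(p["t"]))
for uv in [(215,180),(227,182),(215,220),(225,258),(205,215),(288,205),(362,224)]:
    print(uv,np.round(W[uv[1],uv[0]],3))
m=(W[...,2]>.08)&(W[...,0]>.3)&(W[...,0]<.65)&(W[...,1]>-.5)&(W[...,1]<0)
P=W[m]
for x in np.arange(.36,.6,.03):
    s=P[abs(P[:,0]-x)<.01]
    if len(s): print(round(x,2),s[:,1].min().round(3),s[:,2].max().round(3), s[s[:,1]<s[:,1].min()+.01][:,2].mean().round(3))
for yaw in (-.576,-.576+np.pi,):
  for z in (.25,.1,.022):
    r=bot.ik([.5,-.29,z],quat(yaw)); print(yaw,z,None if r is None else np.round(r,2))
p,R,t=wrist(); print(np.round(p["T_tool_cam"],3))
E
```

```text
(215, 180) [ 0.545 -0.158  0.077]
(227, 182) [ 0.549 -0.17   0.02 ]
(215, 220) [ 0.47  -0.159  0.07 ]
(225, 258) [ 0.398 -0.172  0.019]
(205, 215) [ 0.477 -0.148  0.108]
(288, 205) [ 0.506 -0.292  0.005]
(362, 224) [ 0.471 -0.441  0.01 ]
0.39 -0.155 0.088 0.086
0.42 -0.158 0.14 0.097
0.45 -0.158 0.143 0.098
0.48 -0.159 0.144 0.098
0.51 -0.158 0.143 0.106
0.54 -0.159 0.141 0.099
-0.576 0.25 [-0.72  0.29  1.41 -0.    1.44  1.43]
-0.576 0.1 [-0.72  0.41  1.62 -0.    1.11  1.43]
-0.576 0.022 [-0.72  0.51  1.7  -0.    0.94  1.43]
2.565592653589793 0.25 [-0.72  0.29  1.41  0.    1.44 -1.71]
2.565592653589793 0.1 [-0.72  0.41  1.62  0.    1.11 -1.71]
2.565592653589793 0.022 [-0.72  0.51  1.7   0.    0.94 -1.71]
[[-0.001 -0.953 -0.302  0.084]
 [ 1.    -0.    -0.001  0.001]
 [ 0.    -0.302  0.953 -0.166]
 [ 0.     0.     0.     1.   ]]
```

The grey device's sloped face comes to about y=-0.16, which is tight for the gripper body but workable. I'll hover over the fixture and take the close look.

Run:
```python
from h import *
bot.move_to([.50,-.30,.17],quat(-.576))
p,R,t=wrist(); W=cloud(p,R,t)
np.savez("w1.npz",W=W,f=p["frame"]); cv2.imwrite("pics/w1.png",p["frame"])
def px(X):
    K=np.array([[p["fx"],0,p["cx"]],[0,p["fy"],p["cy"]],[0,0,1.]])
    return cv2.projectPoints(np.array([X],float),cv2.Rodrigues(R)[0],t,K,np.array(p["dist_coeffs"]))[0].ravel().round().tolist()
for k in ("coupon","press_rail","stop_face","jaw_foot","clip_fixture"):
    print(k,[(np.round(d["location"],4).tolist(),round(d["confidence"],2),px(d["location"])) for d in bot.tip_of(k,p)][:4])
print(bot.current_clock(),bot.current_grip_width())
```

```text
coupon [([0.4731, -0.439, -0.0035], 0.59, [444.0, 128.0]), ([0.4845, -0.3087, 0.0173], 0.58, [329.0, 192.0]), ([0.2871, -0.3268, -0.0013], 0.51, [429.0, 313.0])]
press_rail [([0.505, -0.2481, 0.0393], 0.82, [264.0, 215.0])]
stop_face [([0.5445, -0.3426, 0.0148], 0.55, [325.0, 121.0])]
jaw_foot [([0.5253, -0.3363, 0.0203], 0.64, [331.0, 143.0])]
clip_fixture []
2.7417 0.09291632199717195
```

View pics/w1.png

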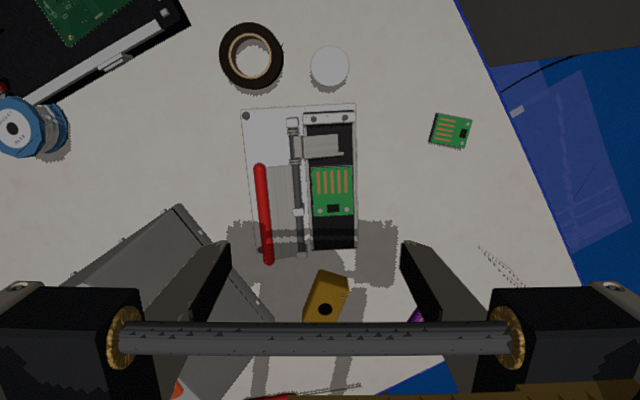

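The wrist view shows the fixture with the red rail from (259,165) to (268,264). The green coupon with copper strips is on the bed at (332,191), in front of the jaw at (322,146). The smaller look-alike is off the fixture at (450,130), so the choice holds. Now I'll fit the pose from colour and depth.

Run:
```python
from h import *
d=np.load("w1.npz"); W=d["W"]; f=d["f"]
hsv=cv2.cvtColor(f,cv2.COLOR_BGR2HSV)
red=((hsv[...,0]<8)|(hsv[...,0]>172))&(hsv[...,1]>150)&(hsv[...,2]>60)
gr=(hsv[...,0]>45)&(hsv[...,0]<80)&(hsv[...,1]>110)
box=np.zeros_like(red); box[155:275,235:290]=1
P=W[red&box]; P=P[~np.isnan(P).any(1)]; P=P[(P[:,2]>.02)&(P[:,2]<.05)]
print(len(P),np.percentile(P[:,2],[5,50,95,99]))
c=P[:,:2].mean(0); v=np.linalg.svd(P[:,:2]-c,full_matrices=False)[2][0]; v*=np.sign(v[0])
yaw=np.arctan2(v[1],v[0]); s=(P[:,:2]-c)@v; n=np.array([-v[1],v[0]]); w=(P[:,:2]-c)@n
print("yaw",yaw,"len",s.min(),s.max(),np.percentile(s,[1,99]),"wid",np.percentile(w,[1,50,99]))
mid=c+v*(s.min()+s.max())/2+n*(w.min()+w.max())/2; print("railmid",mid)
O=mid+37*.001*v-33.2*.001*n; print("origin",O)
box[:]=0; box[160:220,305:360]=1
G=W[gr&box]; G=G[~np.isnan(G).any(1)]; print("gz",np.median(G[:,2]))
r=cv2.minAreaRect((G[:,:2]*1000).astype(np.float32)); print(r)
L=(G[:,:2]-O)@np.c_[v,n]; print("coupon fix",np.percentile(L,[0.5,50,99.5],axis=0)*1000)
# edge checks: all points in the fixture frame
A=((W[...,:2]-O)@np.c_[v,n])*1000; z=W[...,2]*1000
for (u,vv) in [(242,108),(355,103),(355,248),(305,112),(353,110)]: print((u,vv),A[vv,u].round(1),z[vv,u].round(1))
# plate & stop edges by depth
pl=(z>3)&(z<60)&(abs(A[...,0])<110)&(abs(A[...,1])<75)
for lo,hi in((-30,0),(0,30)): 
    q=pl&(A[...,0]>lo)&(A[...,0]<hi); print("plate y",np.percentile(A[q][:,1],[.5,99.5]))
st=(z>24)&(A[...,0]>44)&(A[...,0]<70)&(A[...,1]<-8)&(A[...,1]>-62); print("stop",np.percentile(A[st],[1,50,99],axis=0),np.median(z[st]))
bd=(z>12)&(z<19)&(A[...,0]>-84)&(A[...,0]<-50)&(A[...,1]<0); print("bed",np.percentile(A[bd],[1,50,99],axis=0),np.median(z[bd]))
for y,x in ((0,0),):
  R=Ro.from_euler('z',yaw)
```

```text
1078 [0.03327436 0.03550457 0.03704542 0.03767389]
yaw -0.5262123497522697 len -0.054018982344665005 0.04863406142791466 [-0.05175453  0.04743644] wid [-0.00474919 -0.00017868  0.00549909]
railmid [ 0.50286241 -0.24498866]
origin [ 0.5181818 -0.2922809]
gz 0.027417089029567104
((483.8823547363281, -311.36663818359375), (38.89271545410156, 53.505855560302734), 60.7033805847168)
coupon fix [[-46.32991909 -52.69217017]
 [-20.27310767 -33.74679072]
 [  6.2386393  -14.76639669]]
(242, 108) [63.6 49.9] -0.7
(355, 103) [ 62.7 -60.1] 0.0
(355, 248) [-84.  -56.1] 15.4
(305, 112) [ 56.9 -11.4] 5.0
(353, 110) [ 56.9 -56.5] 14.3
plate y [-60.25598722  50.43303033]
plate y [-59.73438306  50.52812693]
stop [[ 47.83151077 -57.41618573]
 [ 51.97438346 -34.12644845]
 [ 55.94168146 -10.09472537]] 29.35920725615033
bed [[-83.55355402 -58.12459697]
 [-66.58534912 -33.98649063]
 [-50.30699103  -9.74679336]] 15.56482422977063
```

The fit agrees with the plate, stop and bed to about 1 mm: origin (0.518,-0.292), yaw -0.526, coupon at x≈-20. Next I'll press the rail.

```bash
cat >> h.py <<'E'
O=np.array([.5182,-.2923]); YAW=-.5262
def F(x,y,z):
    c,s=np.cos(YAW),np.sin(YAW); return [O[0]+(c*x-s*y)/1e3,O[1]+(s*x+c*y)/1e3,z/1e3]
def inF(X):
    c,s=np.cos(YAW),np.sin(YAW); d=np.asarray(X[:2])-O; return [round(1e3*float(k),1) for k in (c*d[0]+s*d[1],-s*d[0]+c*d[1],X[2])]
E
python3 - <<'E'
from h import *
Q=quat(YAW)
bot.move_to(F(-58,0,75),Q); bot.command_gripper(.054)
print(inF(bot.current_tcp_pos()),bot.current_grip_width(),np.round(bot.current_ft_force(),1))
print(bot.move_straight(F(-58,0,30),feed=.06,f_stop=25),inF(bot.current_tcp_pos()),np.round(bot.current_ft_force(),1))
print(bot.move_straight(F(-58,0,22),feed=.04,f_stop=25),inF(bot.current_tcp_pos()),np.round(bot.current_ft_force(),1))
p,R,t=wrist(); cv2.imwrite("pics/w2.png",p["frame"]); print(bot.current_clock())
E
```

```text
[-58.1, 0.0, 74.9] 0.054099734687623774 [-0.2 -0.8 -0.4]
False [-58.3, -0.1, 30.2] [-2.9  0.2  4.3]
False [-57.1, -0.3, 22.9] [-2.   0.5  7. ]
5.3583
```

View pics/w2.png

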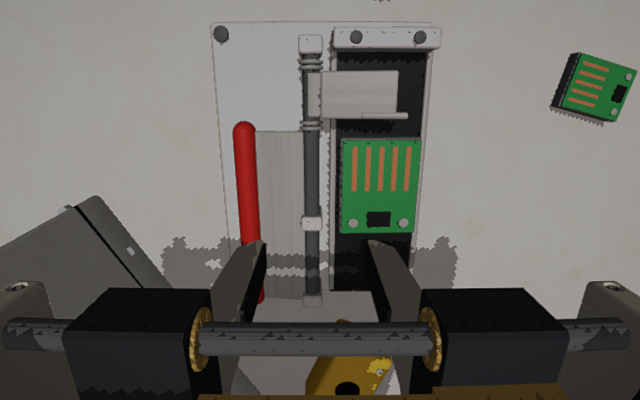

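The left fingertip is on the red rail at (255,250) and the jaw is lifted at (360,92). The right fingertip is on the bed behind the coupon at (378,245). Force is about 7.4 N at z 22.9, so the rail is down. Now I'll push.

Run:
```python
from h import *
S=lambda m,r:print(m,r,inF(bot.current_tcp_pos()),np.round(bot.current_ft_force(),1),bot.current_grip_width())
S("push1",bot.move_straight(F(-22,0,21.3),feed=.05,f_stop=14))
S("push2",bot.move_straight(F(-4,0,21.3),feed=.02,f_stop=12))
p,R,t=wrist(); cv2.imwrite("pics/w3.png",p["frame"]); W=cloud(p,R,t)
f=p["frame"]; hsv=cv2.cvtColor(f,cv2.COLOR_BGR2HSV)
g=(hsv[...,0]>45)&(hsv[...,0]<80)&(hsv[...,1]>110)&(W[...,2]>.02)
L=np.array([inF(x) for x in W[g]]); L=L[(abs(L[:,0])<60)&(abs(L[:,1]+34)<28)]; print(np.percentile(L,[1,50,99],axis=0)); print(bot.current_clock())
```

```text
push1 False [-24.4, -1.6, 21.3] [-10.2  -1.9   7.7] 0.053852401426252916
push2 True [-11.8, -2.0, 21.2] [-1.8 -0.7  6.9] 0.05385733890317749
[[ -1.5   -53.2    26.002]
 [ 22.5   -39.9    27.5  ]
 [ 46.1   -16.    110.596]]
7.0167
```

View pics/w3.png

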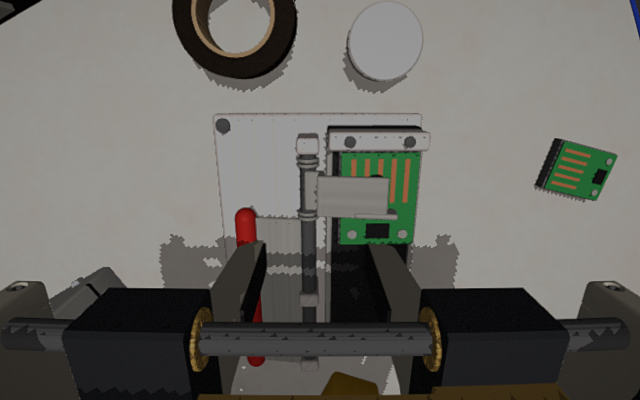

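The coupon is under the jaw and its front is at the stop (375,150), with the rear edge at about x -1.5 to -2. I'll push once more, firmly, to make sure it is seated.

Run:
```python
from h import *
S=lambda m,r:print(m,r,inF(bot.current_tcp_pos()),np.round(bot.current_ft_force(),1))
x0=inF(bot.current_tcp_pos())
S("push3",bot.move_straight(F(-3,-1,21.3),feed=.01,f_stop=22))
S("back",bot.move_straight(F(-15,-1,21.3),feed=.03))
S("up",bot.move_straight(F(-15,-1,80),feed=.05))
bot.move_straight(F(-30,-1,170),feed=.12)
bot.hold(.3)
p,R,t=wrist(); cv2.imwrite("pics/w4.png",p["frame"]); W=cloud(p,R,t)
f=p["frame"]; hsv=cv2.cvtColor(f,cv2.COLOR_BGR2HSV)
def st(m,yc,h):
    L=np.array([inF(x) for x in W[m&(W[...,2]>.012)&(W[...,2]<.06)]]); L=L[(abs(L[:,0])<95)&(abs(L[:,1]-yc)<h)]; print(np.percentile(L,[1,50,99],axis=0))
st((hsv[...,0]>45)&(hsv[...,0]<80)&(hsv[...,1]>110),-34,25)
st(((hsv[...,0]<8)|(hsv[...,0]>172))&(hsv[...,1]>150),33,15)
print(bot.current_clock())
```

```text
push3 True [-11.8, -2.0, 21.2] [-3.  -1.   7.3]
back False [-12.1, -2.2, 23.1] [ 0.4 -3.3  5.9]
up False [-15.3, -1.0, 79.6] [-0.2 -1.1 -1. ]
[[ -2.3   -53.     24.6  ]
 [ 13.9   -39.4    27.5  ]
 [ 45.502 -16.1    29.7  ]]
[[-86.398  29.4    22.802]
 [-33.2    34.1    25.7  ]
 [ 13.5    39.4    27.9  ]]
10.6
```

View pics/w4.png

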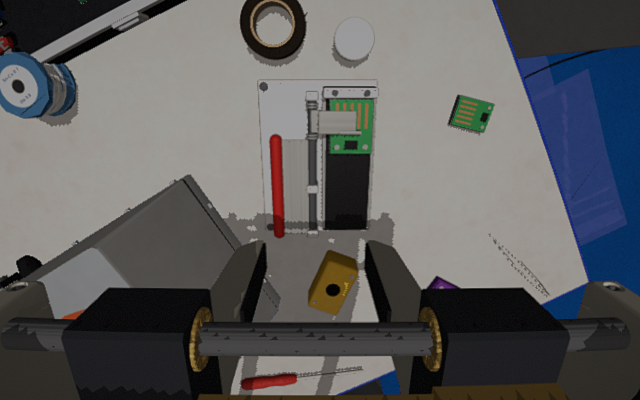

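The coupon is under the lowered jaw and the rail top is at z≈27, which means it is clamping. I'll take one close look at the stop gap before handing in.

Run:
```python
from h import *
bot.move_to(F(-40,-34,75),quat(YAW)); bot.hold(.2)
p,R,t=wrist(); W=cloud(p,R,t)
K=np.array([[p["fx"],0,p["cx"]],[0,p["fy"],p["cy"]],[0,0,1.]])
# rectified overhead map of the plane z=28 mm, 8 px/mm; rows: x from 62 down to -12, cols: y from -8 to -62
xs=np.arange(62,-12,-.125); ys=np.arange(-6,-62,-.125)
G=np.array([[F(x,y,28) for y in ys] for x in xs]).reshape(-1,3)
uv=cv2.projectPoints(G,cv2.Rodrigues(R)[0],t,K,np.array(p["dist_coeffs"]))[0].reshape(len(xs),len(ys),2).astype(np.float32)
im=cv2.remap(p["frame"],uv[...,0],uv[...,1],cv2.INTER_CUBIC); cv2.imwrite("pics/r5.png",im); print(im.shape, bot.current_clock())
for y in (-18,-24,-44,-50):
    c=np.argmin(abs(ys-y)); b=cv2.cvtColor(im,cv2.COLOR_BGR2HSV)[:,c-8:c+8].mean(1); g=(b[:,0]>40)&(b[:,0]<85)&(b[:,1]>100)
    print(y,"green x",xs[g].min(),xs[g].max())
```

```text
(592, 448, 3) 11.3333
-18 green x -1.875 46.25
-24 green x -2.0 45.875
-44 green x -1.375 46.25
-50 green x -1.375 46.25
```

View pics/r5.png

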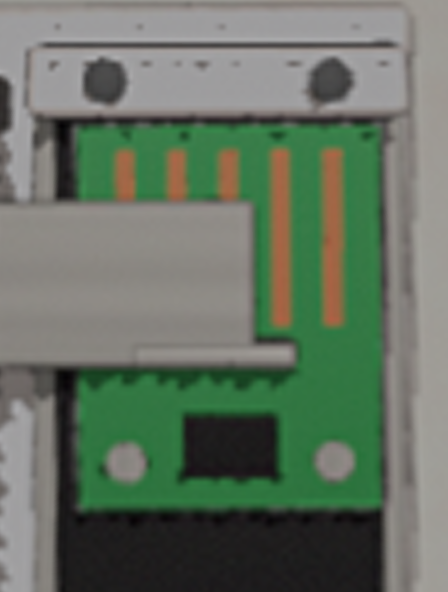

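The rectified view shows the coupon flush with the end stop: stop face at row 117, board edge at row 125, with only the 1 mm carrier rim between. Its centre is about x 22.9 relative to the stop, and the jaw is clamping it. I'll retreat and hand in.

Run:
```python
from h import *
bot.move_straight(F(-40,-34,170),feed=.12); bot.hold(.3); print(bot.current_clock()); print(bot.close_job())
```

```text
12.575
the job is handed in; nothing more can be done
None
```

The job is handed in at about 12.6 s: the green coupon was pushed home against the end stop (within about 1 mm by camera), the clip is clamping it, and the arm is clear.

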